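# Lock the drill-press index disc with its bar

### The arm

A 6-joint arm with a two-finger parallel gripper is mounted at the origin on the work surface. World frame = base frame: x ahead of the robot, y to its left, z up, the work surface at z = 0. Lengths are in m, angles in rad, forces in N, time in s.
With the tool pointing down it reaches from about 0.275 to 0.775 m from the base axis. Payload 14.6 kg.
Tool frame: the origin (TCP) lies midway between the tips of the shut fingers; the grasp point (between the pads) lies 19 mm behind it (manip.grip_point_offset is the distance from the TCP to the grasp point, in m); z points along the fingers, y is the direction in which the jaws open and shut (so a half turn about z gives the same grasp; the last joint's range is limited). The gripper opens to 85 mm and grips with 20 to 120 N. Pads are 22 mm wide; open, the fingers measure 114 mm over their backs; the gripper's body (76 mm by 85 mm) begins 54 mm behind the grasp point. The pads swing forward as they close: fully open they stand 13 mm farther back than shut.
Start: joints at [0.973, 0.263, -0.048, 1.259, 0, 1.415], TCP at [0.225, 0.474, 0.231] pointing down, gripper open.
Joint ranges: [-2.65, 2.65], [-0.89, 1.7], [-1.18, 1.37], [-2.13, 2.11], [-1.35, 1.29], [-3.14, 3.14]. Speed limits (rad/s): [1.89, 1.89, 2.57, 2.79, 3.14, 3.14].

### API

Orientations are given as a rotation vector (axis times angle).
In Python, from bench import manip gives the robot as it stands. The module is installed in compiled form; this text tells all that it offers.
- The arm moves only by the tool step_arm, never from a script. Its argument "steps" is text: rows parted by semicolons, each of 5 numbers parted by spaces: the shift along the tool's x, y, z in mm, then the turn about the tool's z in degrees, then the gripper command: -1 is fully open, 1 is shut, values between are in proportion. In form: dx dy dz twist claw; .... A call has 1 to 20 rows; each row is the pose to reach, as a shift and turn from the pose commanded when the call began, along the tool's axes at that moment; what a row does not reach only later rows make up. A row lasts 1/12 s, in which the tool goes at most 41.7 mm and 7.16 degrees, less where a joint would pass 70% of its speed; a pose out of reach is approached as far as the arm can. A call with a gripper value outside its range is refused whole. The fingers move at their own pace and stop on an object; "newtons" is the grip in N (left out, the last holds). Time passes only in rows, so rows that repeat a pose let the fingers close. It gives the time, the measured TCP pose, the force and the opening at its end, in the units of the state.
- manip.sense(): the state, without advancing time (a new reading comes with each control period).
- manip.get_image(name): name is "scene" or "top" or "wrist"; returns a dict with "color" (384x512x3 uint8, blue, green, red), "fx", "fy", "cx", "cy" (pixels), "R" (3x3) and "t" (3): a world point X has camera coordinates R X + t; the wrist camera has in their place "T_tool_cam" (4x4, takes a point from camera to tool coordinates, whose origin is the TCP and whose axes are the flange's). Camera axes: x right, y down, z forward; pixel columns grow to the right and rows downward; lengths in m; the calibration is good to about 2 mm. The wrist camera is an equidistant fisheye: a pixel r from the principal point sees the ray r / f radians off the axis. A picture is of the moment at which its call begins: read the wrist's pose just before it. There is no depth.
- manip.close_job(): hands the job in, once; it reports no verdict.
The state is a dict: "t": time; "qpos": joint angles; "qd": joint speeds; "tau": joint torques, N m; "eef_pos": TCP position; "ee_rot": TCP orientation; "wrist_force": force on the tool from outside, world axes, zero at the start; "ft_torque": the same for the moment, N m; "gripper_width": finger opening in m.
Only numpy, scipy, OpenCV 4.12 (cv2) and the standard library are available. Lean on these libraries where they do the work, as an engineer would, in place of code of your own. Each camera call takes 0.05 s, during which the arm holds its last target. There are 200 camera calls.

### The job

Lock the index disc beside the drill press. Push the upright brass peg round until the slot across the disc lines up with the steel bar, then push the bar by its red tab through the slot and into the keeper block beyond, fully home with the tab up against the strap. Only push, without undue force: do not lift the bar, leave the loose tools and parts around it where they are, and finish with the hand clear.

Things in the scene. Friction and masses are not known exactly. Their poses are not given: they have to be found in the camera images.
- fixture: green base (190 x 150 x 12 mm) of the index lock, fixed to the table, with a narrow bed for the bar. Origin on the table under the disc's axis. x: level, the way the bar is pushed, from the bed over the disc to the keeper; z up. The bar slides along its line y = 0. Bed: x -284 to -57 mm, 46 mm wide, cheeks beside the bar up to z 32 mm. Nothing of it but disc and bar moves.
- strap (a point): middle of the top of the dark steel strap over the bar at the disc's end of the bed, z 42 mm (bolt heads 45 mm): 36 mm along x (-93 to -57 mm from the disc's axis), 66 mm along y. Fixed; axes as fixture.
- keeper (a point): mouth of the dark keeper block past the disc, at x 57 mm, y 0, z 27 mm in the frame of fixture. Fixed block, x 57 to 86 mm, 52 mm wide, top at z 41 mm, with a 20 mm wide flared channel that takes the bar's nose.
- disc (a joint): angle of the slotted disc about its upright axis, rad, growing anticlockwise seen from above. At 0 and at pi (3.14) the slot lies along the bar's line; either way round serves. Stops at -0.35 and 3.49. Stiff (0.12 N m of friction, some 3 N at the peg): it stays where it is left, with no click.
- slot (a point): centre of the disc's top, z 36 mm, on its axis; x axis along the slot, turning with the disc. Dark steel disc 104 mm across; the slot runs straight across its middle, 22 mm wide, with flared mouths, yellow floor, open above and at both ends. If it is a few degrees off, the bar's tapered nose still enters and draws the disc into line.
- peg (a point): centre of the top of the upright round brass peg on the disc: 15 mm thick, from z 36 to z 82 mm, 38 mm from the disc's axis, square to the slot (at -y in the frame of slot). Pushed sideways it swings round with the disc. It starts on the keeper's half, within 62 degrees of the fixture's +x; in line it stands at the side, at y +38 or -38 mm.
- bar_tab (a point): middle of the rear face of the red tab at the bar's tail, z 50 mm; x axis along the bar to its nose. Tab: 28 mm wide, 12 mm thick, z 34 to 66 mm, its rear face flush with the bar's end. Pushed along the fixture's x the bar slides (rubbing 1 to 2 N). x in the fixture's frame: -242 to -267 mm at the start, -105 mm when home, the tab's front against the strap.
- bar_nose (a point): tip of the nose of the loose steel locking bar, z 27 mm: the bar is 183 mm long, 14 mm wide, 14 mm high (z 20 to 34 mm), its last 13 mm tapering to 6 mm wide. It starts under the strap; when the bar is home it is in the keeper, at x +78 mm in the frame of fixture.
- work_plate: white square plastic plate with copper rivets, 60 x 60 x 8 mm, loose, flat on the table beside the bar's bed, on the disc's left as the bar travels; origin under its centre
- chuck_key: steel T-shaped chuck key, about 70 mm long and 12 mm high, loose, lying on the other side of the bar's bed; origin under its middle
- cell_copper: small round battery with a copper end, 14.5 mm across, 50 mm tall, standing loose on the table beside the base plate, 120 mm from the disc's axis; origin under its centre
- cell_red: the same with a red end, standing on the other side of the disc, 130 mm from its axis; origin under its centre
- wrench: loose steel wrench 150 mm long, lying flat beyond the base plate; origin in its underside near the middle
- oil: yellow oil bottle with a red cap, 56 mm across, 150 mm tall, standing loose past the keeper; origin under its centre
- dish: brown dish 130 mm across, 22 mm high, loose, empty, past the keeper; origin under its centre

How it is judged:
On the way, in this order (a step that is already met when the one before it is completed fails the run):
1. the slot is turned into line with the bar (angle between the x axis of slot and the x axis of fixture, either way round below 0.12 rad), for 0.1 s.
2. the bar is through the slot and in the keeper (x of bar_nose in the frame of fixture above 0.068 m), for 0.2 s.
At the end, for the whole second after the job is handed in: The bar lies in its bed, not lifted over 5 mm, and through the slot, its nose in the keeper at least 68 mm past the disc's axis (fully home is 78 mm); the slot is within 0.12 rad of the bar's line and the disc is at rest (x of bar_nose in the frame of fixture above 0.068 m and angle between the x axis of slot and the x axis of fixture, either way round below 0.12 rad and z of bar_nose in the frame of fixture below 0.032 m and z of bar_tab in the frame of fixture below 0.055 m and velocity of joint disc between -0.05 and 0.05 rad/s); the robot touches nothing.
It fails at once if the bar is lifted or tipped out of its bed (8 mm or more) (z of bar_nose in the frame of fixture above 0.035 m or z of bar_tab in the frame of fixture above 0.058 m).
It fails at once if the fingers press or squeeze anything with over 60 N (contact force between the fingers and anything else above 60 N).
It fails at once if a loose tool or part is moved by more than 15 mm or lifted (distance of any of work_plate, chuck_key, cell_copper, cell_red, wrench, oil, dish from where it was at the start of the episode above 0.015 m).
It also fails if it takes over 51 s, if anything falls off the work surface, if the arm or the gripper's body presses on something with over 40 N, if the wrist force passes 120 N, or if a joint passes its speed limit or range.

## Working session

There is one attempt and no reset: what is moved stays moved. The work goes in short steps, Python scripts to look and compute and a tool call to move; the robot and the scene stay as the last step left them, time stands still between calls to the robot, and variables do not carry over. Pictures are saved under pics/ and viewed, about 8 in all and at most 12, crops included, and the job is handed in when it is done.

Besides the shell and the picture viewer there is one more tool, called after ">>>" as name(argument=value, ...) on one line, values as JSON. step_arm: Moves the arm, as the interface text tells. Its arguments: {"type":"object","properties":{"steps":{"type":"string"},"newtons":{"type":"number"}},"required":["steps"]}

```bash
mkdir -p pics; cat > h.py <<'E'
import numpy as np, cv2
from bench import manip
from scipy.spatial.transform import Rotation as Rn
def ray(c,u,v,z):
    R=np.array(c["R"]);t=np.array(c["t"]);o=-R.T@t
    d=R.T@np.array([(u-c["cx"])/c["fx"],(v-c["cy"])/c["fy"],1]);return o+d*(z-o[2])/d[2]
def proj(c,X):
    p=np.array(c["R"])@np.array(X)+np.array(c["t"]);return c["fx"]*p[0]/p[2]+c["cx"],c["fy"]*p[1]/p[2]+c["cy"]
E
python3 - <<'E'
from h import *
s=manip.sense();print(s)
for n in("top","scene"):
    c=manip.get_image(n);cv2.imwrite(f"pics/{n}1.png",cv2.resize(c["color"],(800,600),interpolation=cv2.INTER_CUBIC));print(n,c["fx"],c["cx"],c["cy"],-np.array(c["R"]).T@c["t"])
E
```

```text
{'t': 0.0, 'qpos': array([ 9.72739899e-01,  2.63499501e-01, -4.89424468e-02,  1.25939507e+00,
        9.06709319e-06,  1.41549655e+00]), 'qd': array([ 2.59592344e-03, -9.09269125e-05,  6.81622102e-04,  2.03658943e-03,
       -1.04559266e-03, -1.83505592e-03]), 'tau': array([ 9.14382554e-05, -6.37628818e+01,  3.84562147e+01,  1.36836918e-02,
       -1.37825473e-04,  2.22285883e-05]), 'eef_pos': array([0.22477119, 0.47414366, 0.23083522]), 'ee_rot': array([-6.89727724e-01, -3.06454234e+00,  1.51467985e-03]), 'wrist_force': array([-0.12269223,  0.43293588, -0.29363643]), 'ft_torque': array([-0.02998525,  0.01657242,  0.02702132]), 'gripper_width': 0.08533911162558813}
top 486.19635817880254 256.0913527759351 199.36732421733268 [ 0.37334827 -0.07613182  1.22855131]
scene 499.99295254829923 251.994067613608 186.51768453340713 [1.18274363 0.32312959 0.64943861]
```

View pics/top1.png

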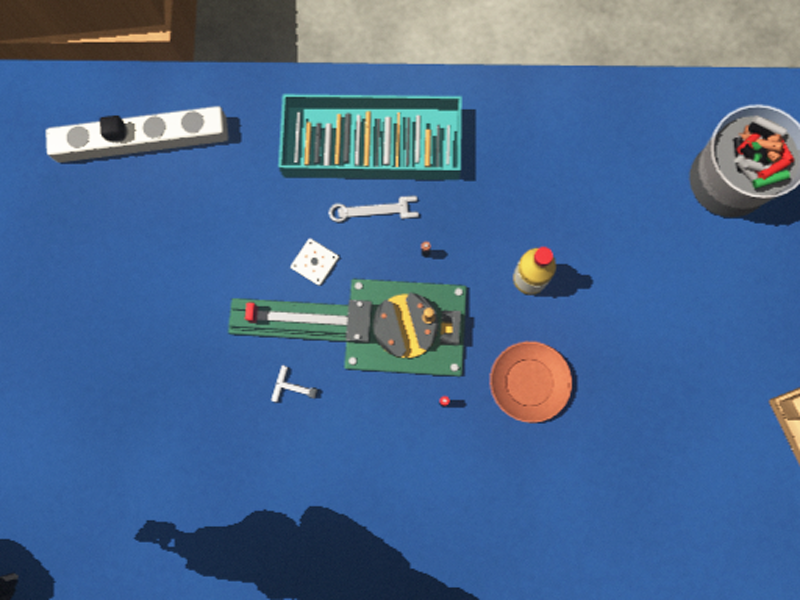

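View pics/scene1.png

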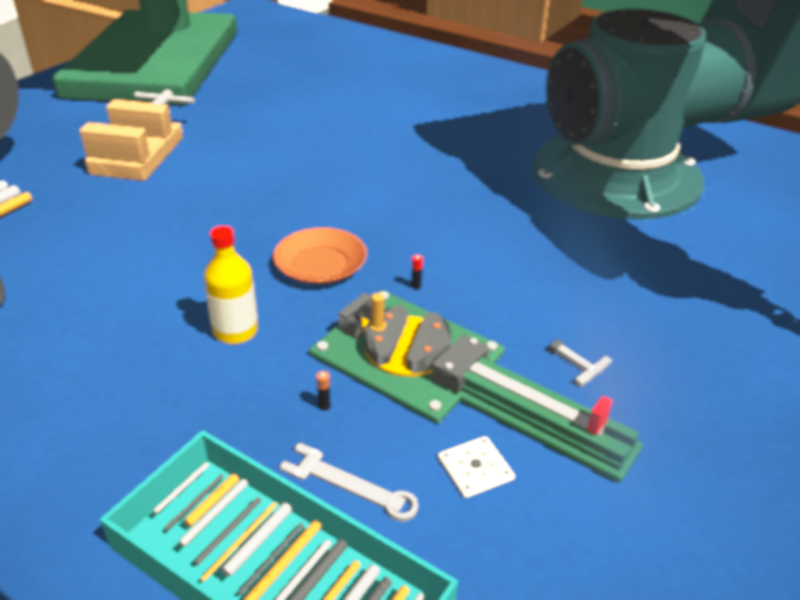

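The top view shows the base corners near (351,280), (467,286), (463,376) and (346,370). The tab is at (251,312), the peg at (430,315), and the yellow slot runs across the disc at about (407,325). Next I measure these.

```bash
cat > m.py <<'E'
from h import *
c=manip.get_image("top");im=c["color"];hsv=cv2.cvtColor(im,cv2.COLOR_BGR2HSV)
def blob(lo,hi,roi):
    m=cv2.inRange(hsv,lo,hi);k=np.zeros_like(m);x0,y0,x1,y1=[int(v*.64) for v in roi];k[y0:y1,x0:x1]=m[y0:y1,x0:x1]
    return np.argwhere(k)[:,::-1].astype(np.float32)
g=blob((45,60,30),(85,255,255),(220,270,480,390))
P=np.array([ray(c,u,v,.012)[:2] for u,v in g],np.float32)
# base part: pixel-wise, fit rects
base=np.array([p for p,q in zip(P,g) if q[0]>346*.64],np.float32)
(bx,by),sz,a=cv2.minAreaRect(base);print("base",bx,by,sz,a)
for n,lo,hi,roi,z in(("tab",(0,150,80),(8,255,255),(235,295,275,330),.066),("slot",(22,120,80),(32,255,255),(375,285,445,365),.022),("oilcap",(0,150,80),(8,255,255),(520,240,570,270),.15),("cellred",(0,150,80),(8,255,255),(430,390,460,412),.05)):
    q=blob(lo,hi,roi);W=np.array([ray(c,u,v,z)[:2] for u,v in q],np.float32)
    print(n,len(q),W.mean(0),cv2.minAreaRect(W),cv2.minAreaRect(q))
for n,u,v,z in(("peg",430,313,.082),("discC",408,325,.036),("cellcu",426,246,.05),("c1",351,280,.012),("c2",467,286,.012),("c3",463,376,.012),("c4",346,370,.012),("bedend",231,299,.0),("b2",229,333,0),("strapA",350,300,.042),("strapB",371,301,.042),("strapC",369,342,.042),("strapD",347,340,.042)):
    print(n,ray(c,u*.64,v*.64,z))
x0,y0,x1,y1=140,165,310,265
cv2.imwrite("pics/crop.png",cv2.resize(im[y0:y1,x0:x1],None,fx=4.7,fy=4.7,interpolation=cv2.INTER_CUBIC))
E
python3 m.py
```

```text
base 0.5788729786872864 -0.044067926704883575 (0.1918543130159378, 0.14842547476291656) 87.62793731689453
tab 30 [0.5907594  0.20004353] ((0.5906699299812317, 0.2004825323820114), (0.009488880634307861, 0.024705901741981506), 75.11104583740234) ((158.60000610351562, 198.20001220703125), (3.7947330474853516, 10.119288444519043), 18.434947967529297)
slot 200 [ 0.5816355  -0.04924891] ((0.5845146775245667, -0.06411159038543701), (0.1039416491985321, 0.06456705927848816), 18.236732482910156) ((266.74981689453125, 206.09033203125), (40.724632263183594, 25.715227127075195), 73.0091781616211)
oilcap 26 [ 0.66149867 -0.2454497 ] ((0.6629014611244202, -0.2472553849220276), (0.023511644452810287, 0.02504151314496994), 1.0052926540374756) ((347.5, 164.0), (10.0, 11.0), 90.0)
cellred 8 [ 0.45714414 -0.10875758] ((0.4575745463371277, -0.10899229347705841), (0.009639129042625427, 0.00864435825496912), 27.602807998657227) ((284.1000061035156, 256.2000427246094), (4.0249223709106445, 3.5777084827423096), 63.43495178222656)
peg [ 0.58817374 -0.08486175  0.082     ]
discC [ 0.57665366 -0.05055708  0.036     ]
cellcu [ 0.70336983 -0.07673952  0.05      ]
c1 [0.65395387 0.04553887 0.012     ]
c2 [ 0.64745437 -0.14509755  0.012     ]
c3 [ 0.49974742 -0.14001442  0.012     ]
c4 [0.50522356 0.04807089 0.012     ]
bedend [0.62059432 0.24539982 0.        ]
b2 [0.56338363 0.24489256 0.        ]
strapA [0.61424127 0.04291892 0.042     ]
strapB [0.61326873 0.00926923 0.042     ]
strapC [0.54713098 0.01029653 0.042     ]
strapD [0.54959031 0.04525399 0.042     ]
```

View pics/crop.png

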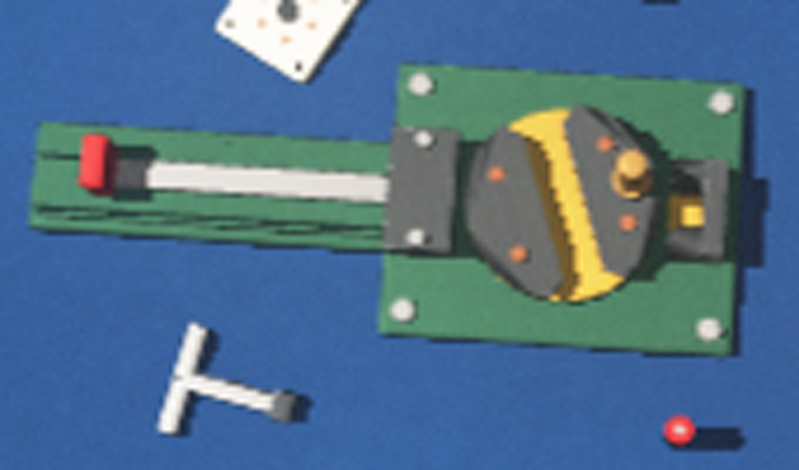

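```bash
cat >> h.py <<'E'
O=np.array([.578,-.048,0]);A=np.radians(-92.4)
F=np.array([[np.cos(A),-np.sin(A),0],[np.sin(A),np.cos(A),0],[0,0,1]])
def st():
    s=manip.sense();R=Rn.from_rotvec(s["ee_rot"]).as_matrix();p=np.array(s["eef_pos"])
    print("t",s["t"],"tcp fix mm",np.round(1e3*F.T@(p-O),1),"tooly in fix deg",round(np.degrees(np.arctan2(*(F.T@R[:,1])[[1,0]])),1),"F fix",np.round(F.T@s["wrist_force"],1),"w",s["gripper_width"],"q6",s["qpos"][5]);return s,R,p
def d(*tg):  # fixture mm targets -> tool shifts mm
    s,R,p=st()
    for t in tg: print(t,"->",np.round(1e3*R.T@(O+F@(np.array(t)/1e3)-p),1))
E
python3 -c "
from h import *
d((77,2,180),(77,2,50))"
```

```text
t 0.15 tcp fix mm [-506.9 -374.7  231. ] tooly in fix deg 157.0 F fix [-0.9 -0.2 -0.3] w 0.08549704972666307 q6 1.4154785537927606
(77, 2, 180) -> [-574.7 -390.6   51.2]
(77, 2, 50) -> [-574.7 -390.5  181.2]
```

>>> step_arm(steps="-575 -390 51 0 1;-575 -390 51 0 1;-575 -390 51 0 1;-575 -390 51 0 1;-575 -390 51 0 1;-575 -390 51 0 1;-575 -390 51 0 1;-575 -390 51 0 1;-575 -390 51 0 1;-575 -390 51 0 1;-575 -390 51 0 1;-575 -390 51 0 1;-575 -390 51 0 1;-575 -390 51 0 1;-575 -390 51 0 1;-575 -390 51 0 1;-575 -390 51 0 1;-575 -390 51 0 1;-575 -390 51 0 1;-575 -390 51 0 1", newtons=30)

```text
t: 1.82
eef_pos: [0.5769, -0.1241, 0.18]
ee_rot: [-0.69, -3.064, -0.0]
wrist_force: [-0.2, 0.5, 0.5]
gripper_width: -0.0003
```

```bash
python3 - <<'E'
from h import *
d((77,2,180),(77,2,50))
c=manip.get_image("wrist");print(c["fx"],c["cx"],c["cy"],np.round(c["T_tool_cam"],3))
cv2.imwrite("pics/w1.png",cv2.resize(c["color"],(800,600),interpolation=cv2.INTER_CUBIC))
E
```

```text
t 1.8167 tcp fix mm [ 76.    2.1 180. ] tooly in fix deg 157.0 F fix [-0.5 -0.3  0.5] w -0.00027877641323666635 q6 0.09310915975884704
(77, 2, 180) -> [-0.3 -0.9  0. ]
(77, 2, 50) -> [ -0.4  -1.  130. ]
297.3186396354542 250.1728771184183 191.66755394738718 [[ 0.    -0.952 -0.307  0.078]
 [ 1.     0.001 -0.001 -0.001]
 [ 0.001 -0.307  0.952 -0.141]
 [ 0.     0.     0.     1.   ]]
```

View pics/w1.png

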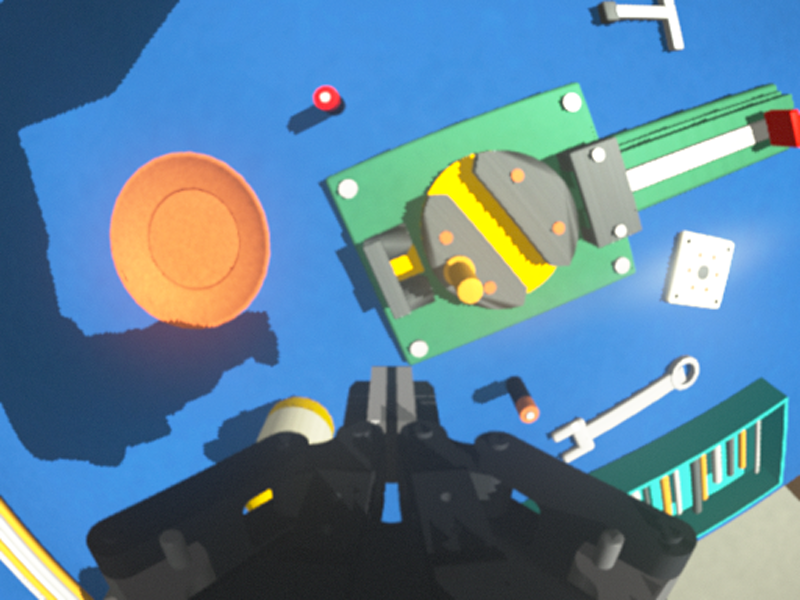

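The wrist view shows the four base bolts at (348,188), (571,102), (622,265) and (419,348). The peg top is at about (467,289) and the shut fingertips at about (391,370). I use these to refine the fixture.

```bash
cat >> h.py <<'E'
def wray(c,s,u,v,z):
    x,y=u*.64-c["cx"],v*.64-c["cy"];r=np.hypot(x,y);a=r/c["fx"]
    dc=np.array([np.sin(a)*x/r,np.sin(a)*y/r,np.cos(a)]);T=np.array(c["T_tool_cam"])
    R=Rn.from_rotvec(s["ee_rot"]).as_matrix();o=R@T[:3,3]+s["eef_pos"];w=R@T[:3,:3]@dc
    return o+w*(z-o[2])/w[2]
def f(X): return np.round(1e3*F.T@(X-O),1)
E
python3 - <<'E'
from h import *
s=manip.sense();c=manip.get_image("wrist")
B=[wray(c,s,*p,.015) for p in((348,188),(571,102),(622,265),(419,348))]
m=np.mean(B,0);print([f(b) for b in B],"mean",f(m))
for p in((467,289,.082),(598,155,.045),(620,231,.045),(515,226,.036)):print(p,f(wray(c,s,*p)))
for p in((348,188),(571,102),(622,265),(419,348)):pass
t=[(B[0]-B[1]),(B[3]-B[2])];print([np.degrees(np.arctan2(v[1],v[0])) for v in t])
E
```

```text
[array([ 81.1, -61.7,  15. ]), array([-81.7, -61.7,  15. ]), array([-82.4,  61.8,  15. ]), array([80.7, 61.7, 15. ])] mean [-0.6  0.  15. ]
(467, 289, 0.082) [36.3 10.8 82. ]
(598, 155, 0.045) [-74.8 -25.8  45. ]
(620, 231, 0.045) [-74.6  26.1  45. ]
(515, 226, 0.036) [-9.  -0.6 36. ]
[np.float64(-92.39793324121962), np.float64(-92.4234033714346)]
```

>>> step_arm(steps="0 0 40 0 1;0 0 80 0 1;0 0 115 0 1;0 0 130 0 1;0 0 130 0 1;0 8 130 0 1;0 16 130 0 1;0 20 130 0 1;0 24 130 0 1;0 28 130 0 1;0 31 130 0 1;0 34 130 0 1;0 37 130 0 1;0 40 130 0 1;0 40 130 0 1")

```text
t: 3.17
eef_pos: [0.5981, -0.0911, 0.0524]
ee_rot: [0.691, 3.057, -0.007]
wrist_force: [-0.1, -5.3, 0.8]
gripper_width: -0.0002
```

```bash
python3 - <<'E'
from h import *
st()
c=manip.get_image("wrist")
cv2.imwrite("pics/w2.png",cv2.resize(c["color"],(800,600),interpolation=cv2.INTER_CUBIC))
E
```

```text
t 3.1667 tcp fix mm [42.2 21.9 52.4] tooly in fix deg 156.9 F fix [5.3 0.2 0.8] w -0.0001544605258873748 q6 0.16078078610735755
```

View pics/w2.png

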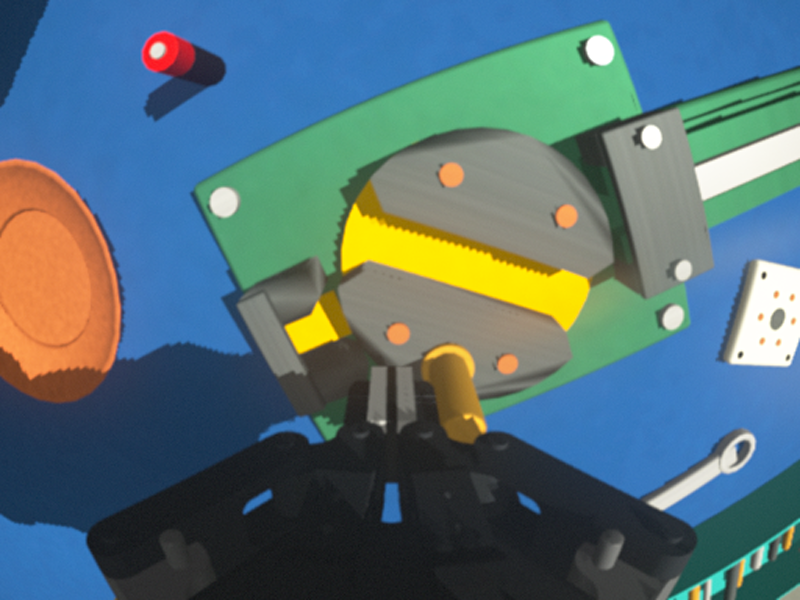

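Pushing works: the peg has swung round, with the slot's near upper edge running from about (372,264) to (567,325) in this view. Now I measure the angle.

```bash
cat > ang.py <<'E'
from h import *
import sys
s,R,p=st();c=manip.get_image("wrist");n=np.array([-.92,.391])
print("tool n",(F.T@(p-O)*1e3)[:2]@n)
v=list(map(float,sys.argv[1:]))
a,b=wray(c,s,v[0],v[1],.036),wray(c,s,v[2],v[3],.036);w=F.T@(b-a);print(f(a),f(b),np.degrees(np.arctan2(w[1],w[0])))
E
python3 ang.py 372 264 567 325; python3 ang.py 451 174 566 216;python3 ang.py  398 333 508 364
```

```text
t 3.2167 tcp fix mm [41.  20.4 52. ] tooly in fix deg 157.0 F fix [4.8 0.3 0.7] w -0.0002673508648242726 q6 0.16056085793275385
tool n -29.702748368025418
[ 32.5 -20.3  36. ] [-26.   29.7  36. ] 139.52212013253305
t 3.2667 tcp fix mm [40.4 19.8 51.8] tooly in fix deg 157.0 F fix [4.8 1.4 0.1] w -4.22859178499651e-05 q6 0.1604401230194679
tool n -29.466345760567194
[ -4.8 -39.3  36. ] [-38.2 -10.9  36. ] 139.67476186780345
t 3.3167 tcp fix mm [40.2 19.6 51.7] tooly in fix deg 157.0 F fix [6.2 1.3 0.9] w 0.00016477289929349605 q6 0.16043752286021667
tool n -29.3478798081036
[33.4  6.1 36. ] [-0.3 34.6 36. ] 139.77949512907335
```

>>> step_arm(steps="0 3 0 0 1;0 6 0 0 1;0 9 0 0 1;0 12 0 0 1;0 15 0 0 1;0 18 0 0 1;0 20 0 0 1;0 22 0 0 1;0 24 0 0 1;0 25 0 0 1;0 25 0 0 1;0 25 0 0 1")

```text
t: 4.37
eef_pos: [0.6052, -0.0653, 0.0502]
ee_rot: [-0.689, -3.065, -0.001]
wrist_force: [-0.1, -1.3, 0.2]
gripper_width: -0.0004
```

```bash
python3 - <<'E'
from h import *
st()
c=manip.get_image("wrist")
cv2.imwrite("pics/w3.png",cv2.resize(c["color"],(800,600),interpolation=cv2.INTER_CUBIC))
E
```

```text
t 4.3667 tcp fix mm [16.2 27.9 50.2] tooly in fix deg 157.0 F fix [ 1.3 -0.   0.2] w -0.00035167261746761515 q6 0.20092645993820935
```

View pics/w3.png

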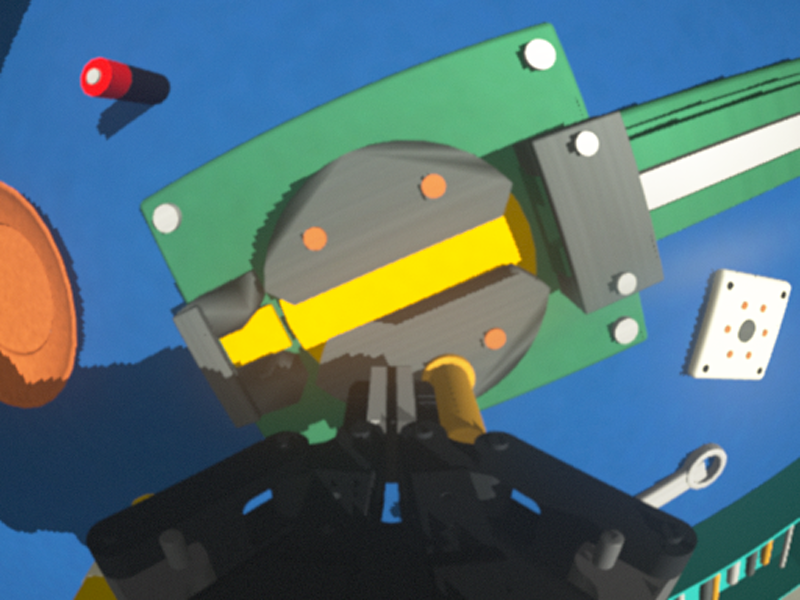

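The slot now points straight at the keeper channel. Its upper rivets are at (315,238) and (433,186), and I measure them next, along with the route to behind the tab.

```bash
python3 ang.py 315 238 433 186; python3 -c "
from h import *
c=manip.get_image('top');u=158.6,198.2
print('tab top',f(ray(c,*u,.066)))
d((16,28,120),(-300,0,120))"
```

```text
t 4.4167 tcp fix mm [16.2 27.9 50.1] tooly in fix deg 157.0 F fix [ 0.2 -0.6  0.1] w 0.00022279286935272073 q6 0.20090796474470365
tool n -4.029500690660525
[ 21.8 -29.3  36. ] [-21.7 -29.9  36. ] -179.184445939906
tab top [-248.8    2.3   66. ]
t 4.5167 tcp fix mm [16.3 27.8 50.1] tooly in fix deg 157.0 F fix [-0. -1.  0.] w -0.0001581865794557253 q6 0.20094518595295274
(16, 28, 120) -> [  0.    0.4 -69.9]
(-300, 0, 120) -> [149.1 280.4 -69.7]
```

>>> step_arm(steps="0 -8 0 0 1;0 -15 0 0 1;0 -15 -40 0 1;0 -15 -80 0 1;0 -15 -80 0 1;30 40 -80 -5 1;49 80 -80 -10 1;65 117 -80 -15 1;82 155 -80 -20 1;100 190 -80 -23 1;118 225 -80 -23 1;136 260 -80 -23 1;149 281 -80 -23 1;149 281 -80 -23 1;149 281 -80 -23 1;149 281 -80 -23 1")

```text
t: 5.85
eef_pos: [0.591, 0.2514, 0.1301]
ee_rot: [-0.065, -3.141, 0.0]
wrist_force: [-0.2, -0.6, -0.1]
gripper_width: -0.0001
```

```bash
python3 - <<'E'
from h import *
d((-300,0,40),(-270,0,40))
c=manip.get_image("wrist")
cv2.imwrite("pics/w4.png",cv2.resize(c["color"],(800,600),interpolation=cv2.INTER_CUBIC))
E
```

```text
t 5.85 tcp fix mm [-299.7    0.5  130.1] tooly in fix deg -180.0 F fix [ 0.6 -0.1 -0.1] w -0.00011613911436328176 q6 0.31684272511937983
(-300, 0, 40) -> [ 0.5  0.3 90.1]
(-270, 0, 40) -> [  0.5 -29.7  90.1]
```

View pics/w4.png

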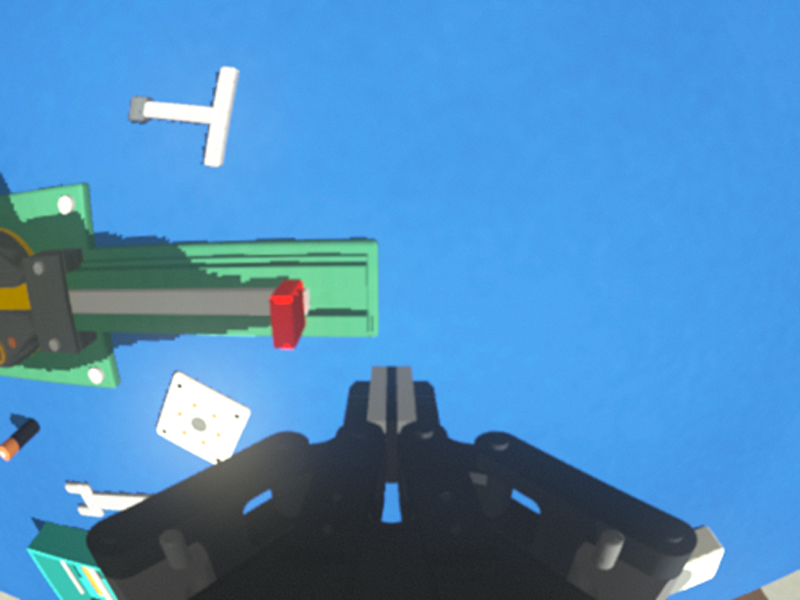

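>>> step_arm(steps="0 0 40 0 1;0 0 75 0 1;0 0 90 0 1;0 0 90 0 1;0 -12 90 0 1;0 -22 90 0 1;0 -28 90 0 1;0 -34 90 0 1;0 -40 90 0 1;0 -46 90 0 1;0 -52 90 0 1;0 -58 90 0 1;0 -64 90 0 1;0 -70 90 0 1;0 -76 90 0 1;0 -82 90 0 1;0 -88 90 0 1;0 -94 90 0 1;0 -98 90 0 1")

```text
t: 7.48
eef_pos: [0.5869, 0.1534, 0.0403]
ee_rot: [-0.065, -3.141, 0.0]
wrist_force: [0.6, 2.7, 2.0]
gripper_width: -0.0002
```

```bash
python3 -c "
from h import *
st()"
```

```text
t 7.4833 tcp fix mm [-201.6    0.5   40.3] tooly in fix deg -180.0 F fix [-2.7  0.5  2. ] w -0.00017199111054404836 q6 0.16307928691575518
```

>>> step_arm(steps="0 -6 0 0 1;0 -12 0 0 1;0 -18 0 0 1;0 -24 0 0 1;0 -30 0 0 1;0 -36 0 0 1;0 -42 0 0 1;0 -48 0 0 1;0 -54 0 0 1;0 -59 0 0 1;0 -64 0 0 1;0 -68 0 0 1;0 -72 0 0 1;0 -75 0 0 1;0 -78 0 0 1;0 -80 0 0 1;0 -82 0 0 1;0 -84 0 0 1;0 -84 0 0 1")

```text
t: 9.07
eef_pos: [0.5835, 0.072, 0.0402]
ee_rot: [-0.063, -3.141, -0.007]
wrist_force: [0.0, 16.3, 0.1]
gripper_width: 0.0004
```

```bash
python3 - <<'E'
from h import *
st()
c=manip.get_image("wrist")
cv2.imwrite("pics/w5.png",cv2.resize(c["color"],(800,600),interpolation=cv2.INTER_CUBIC))
E
```

```text
t 9.0667 tcp fix mm [-120.1    0.4   40.2] tooly in fix deg -179.9 F fix [-16.3  -0.6   0.1] w 0.00038907285435427376 q6 0.022234316247956118
```

View pics/w5.png

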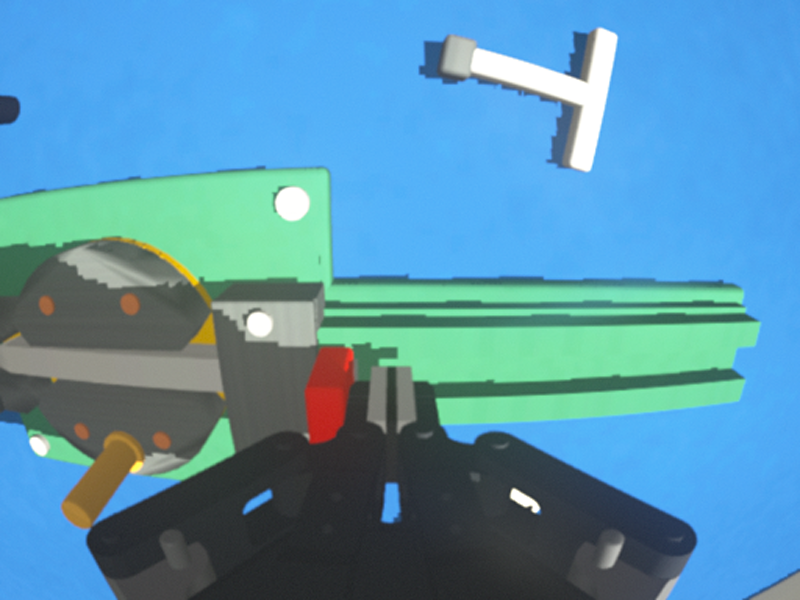

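The bar runs through the slot and the tab sits against the strap at about (315,395). The 16 N reaction fits the bar being home, so I back off and raise the hand.

>>> step_arm(steps="0 5 0 0 1;0 20 0 0 1;0 40 0 0 1;0 60 0 0 1;0 60 -40 0 1;0 60 -80 0 1;30 100 -120 0 1;30 140 -150 0 1;30 160 -150 0 1;30 160 -150 0 1;30 160 -150 0 1")

```text
t: 10.03
eef_pos: [0.5602, 0.2332, 0.1912]
ee_rot: [0.061, 3.139, 0.0]
wrist_force: [-0.4, -0.6, -0.1]
gripper_width: 0.0
```

```bash
python3 - <<'E'
from h import *
st()
c=manip.get_image("top");im=c["color"]
cv2.imwrite("pics/t2.png",cv2.resize(im[130:270,130:380],(800,448),interpolation=cv2.INTER_CUBIC))
E
```

```text
t 10.0333 tcp fix mm [-280.2  -29.5  191.2] tooly in fix deg -179.8 F fix [ 0.6 -0.4 -0.1] w 2.064488895312023e-05 q6 0.2989379333912508
```

View pics/t2.png

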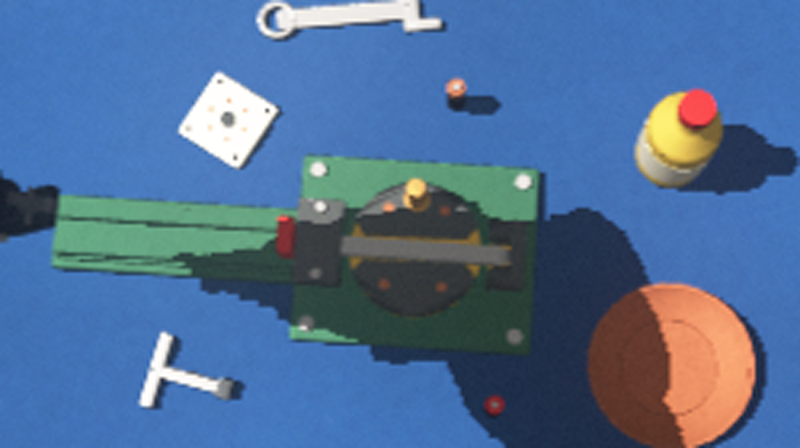

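The bar lies through the slot with its nose in the keeper at about (510,256). The tab at (286,237) is against the strap, and the loose items have not been disturbed. I check the nose position and hand in.

```bash
python3 - <<'E'
from h import *
c=manip.get_image("top");print("nose",f(ray(c,130+511/3.2,130+256/3.2,.034)),"tab rear top",f(ray(c,130+278/3.2,130+236/3.2,.066)),"peg",f(ray(c,130+417/3.2,130+187/3.2,.082)))
print(manip.close_job())
E
```

```text
nose [73.8 -1.5 34. ] tab rear top [-104.8   -2.6   66. ] peg [-1.1 38.6 82. ]
the job is handed in; nothing more can be done
None
```

The index disc is locked, and I handed the job in at about 10 s of the 51 s allowed. I pushed the brass peg about 73° anticlockwise with the shut fingers until the slot lined up with the bar. Then I pushed the bar by its red tab through the slot and into the keeper, until the tab met the strap.

Last checks:
- **Disc:** the slot measured about 1° off the bar's line before I pushed the bar. At the end the peg was at (-1, 39) mm in the fixture frame.
- **Bar:** the rear of the tab measured -105 mm, which is fully home. The visible nose read about 74 mm, against 78 mm nominal and the 68 mm required. That reading came from a coarse hand-picked pixel in shadow, so the two disagree slightly.
- **Forces:** the highest reading was about 16 N, at the strap.
- **Loose items and hand:** nothing loose looked disturbed in the final top view, though I checked this only by eye. The hand is raised and clear.

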